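Hold the cooling-water filter up to the light

TASK

Swing the cover flap of the cooling-water filter box up until it stands upright and leave it open; then draw out the filter plate (the one with the flat tab and mesh window), leaving the solid blanking plate with the round stud in its slot. Hold the filter upright, tab on top, about 7 cm in front of the light panel without touching it, its broad side square to the panel and its mesh window at the middle of the lit face, and finish while still holding it there. Do not push aside or knock over the glassware and other things on the bench.

Things in the scene. Friction and masses are not known exactly. Their poses are not given: they have to be found in the camera images.
- filter_box: Fixed grey filter box, 200 (x) x 142 (y), rim 100 above the bench, walls 6, floor 6; origin at centre of underside. Two plates stand upright in slots at box x = -35 and +35, y = 0 (either plate in either), broad sides facing along box x; guides at the y ends reach 62 above the bench, 2 mm play. Plates come straight up; the space beside them is free for fingers.
- flap (a joint): Aluminium cover flap, 206 x 152 x 6, over the box; hinge along box x on its +y rim. 0 = shut, 1.57 = upright, stop at 1.9 rad. It opens by its free edge (box -y side) rising and swinging over to +y. Stiff hinge (0.25 N m friction): it stays where it is left. It may start up to 0.12 rad ajar.
- flap_bar (a point): Middle of the flap's pull bar: round, 10 dia, 90 long, parallel to the hinge, 33 free space beneath it. With the flap shut it lies 140 from the hinge line towards the free edge and 44 above it, and swings with the flap. The round bar can turn between the finger pads, so the tool may stay pointing down while the flap swings.
- flap_hinge (a point): Middle of the flap's hinge line, box (0, 71, 101); the axis runs along the box's x.
- filter: Loose steel filter plate, about 0.2 kg: frame 8 thick (its x), 120 wide (y), 60 tall, with an 84 x 36 mesh window, and on top a flat grip tab 8 thick (x), 44 wide (y), 26 tall; 86 tall in all. Origin at the centre of its lower edge, z up towards the tab. Stands on the box's floor, hidden while the flap is shut.
- filter_window (a point): Centre of the filter's mesh window, 30 above the plate's lower edge, 43 below the tab's middle; axes as the filter's.
- blank: Loose solid steel blanking plate in the other slot, 8 x 120 x 60, no window, with a round stud 14 dia, 26 tall in place of the tab; origin at the centre of its lower edge. It stays in its slot.
- light_panel: Fixed upright light panel: black case 20 deep (its x), 200 wide (its y), from 35 to 185 above the bench, white lit face on its -x side; the face's middle is at panel (0, 0, 110). Its foot, 10 thick, reaches 30 in front of the face. Origin at bench level beneath the lit face's middle, z up.
- bottle_a: Bystander, loose: amber glass bottle with black cap, 56 dia x 120 tall, beside the filter box; origin at its underside.
- bottle_b: Bystander, loose: second such bottle, beside the filter box; origin at its underside.
- bottle_c: Bystander, loose: third such bottle, behind the light panel; origin at its underside.
- pot: Bystander, loose: upturned terracotta pot, 92 dia at the foot, 80 tall; origin at its underside.
- stopper: Bystander, loose: tapered rubber stopper, 36 dia at the foot, 30 tall, standing before the light panel; origin at its underside.
- carton: Bystander, loose: small flat cardboard carton 50 x 36 x 15, on the robot side of the filter box; origin at its underside.
- beaker: Bystander, loose: open glass beaker 70 dia, 90 tall, on the hinge side of the filter box; origin at its underside.
- spoon: Bystander, loose: wooden-handled steel spoon about 170 long, lying on the bench.

How it is judged:
On the way, in this order (a step that is already met when the one before it is completed fails the run):
1. the cover flap stands open (above 1.35 rad) (value of joint flap above 1.35 rad), for 0.2 s.
2. the filter plate is drawn fully out of the box, held by the fingers (z of filter in the frame of filter_box above 0.075 m and contact force between filter and the fingers above 2 N), for 0.1 s.
At the end, for the whole second after the job is handed in: Fingers hold the filter still and upright, window centre 30 to 115 mm before the lit face and within 35 mm of its middle sideways and in height, square within 0.2 rad, touching nothing else; flap open above 1.35 rad; blanking plate in its slot (x of filter_window in the frame of light_panel between -0.115 and -0.03 m and y of filter_window in the frame of light_panel between -0.035 and 0.035 m and z of filter_window in the frame of light_panel between 0.075 and 0.145 m and angle between the x axis of filter and the x axis of light_panel, either way round below 0.2 rad and angle between each of filter, blank's own z axis and vertical below 0.2 rad and contact force between filter and the fingers above 2 N and contact force between filter and light_panel below 0.2 N and linear speed of filter below 0.03 m/s and value of joint flap above 1.35 rad and z of blank in the frame of filter_box between 0 and 0.015 m and horizontal distance between blank and filter_box below 0.05 m and contact force between filter and bottle_a below 0.2 N and contact force between filter and bottle_b below 0.2 N and contact force between filter and bottle_c below 0.2 N and contact force between filter and pot below 0.2 N and contact force between filter and stopper below 0.2 N and contact force between filter and carton below 0.2 N and contact force between filter and beaker below 0.2 N and contact force between filter and spoon below 0.2 N); the arm keeps its last pose, push and grip.
It fails at once if the blanking plate is pulled up out of its slot by more than 25 mm (z of blank in the frame of filter_box above 0.031 m).
It fails at once if a bystander is shifted by more than 40 mm or knocked over (distance of any of bottle_a, bottle_b, bottle_c, pot, stopper, carton, beaker, spoon from where it was at the start of the episode above 0.04 m or angle between any of bottle_a, bottle_b, bottle_c, pot, stopper, carton, beaker, spoon's own z axis and vertical above 0.6 rad).
It also fails if it takes over 48 s, if anything falls off the work surface, if the arm or the gripper's body presses on something with over 40 N, if the wrist force passes 120 N, or if a joint passes its speed limit or range.

ROBOT

A 6-joint arm with a two-finger parallel gripper is mounted at the origin on the work surface. World frame = base frame: x ahead of the robot, y to its left, z up, the work surface at z = 0. Lengths are in m, angles in rad, forces in N, time in s.
With the tool pointing down it reaches from about 0.225 to 0.875 m from the base axis. Payload 3.4 kg.
Tool frame: the origin (TCP) lies on the centre line of the jaws, within the pads' length; the fingertips stand 14 mm ahead of it and the grasp point (between the pads) lies 5 mm behind it; z points along the fingers, y is the line along which they close (so a half turn about z gives the same grasp; the last joint's range is limited). The gripper opens to 85 mm and grips with 20 to 120 N. Pads are 22 mm wide; open, the fingers measure 114 mm over their backs; the gripper's body (76 mm by 85 mm) begins 54 mm behind the grasp point. The pads swing forward as they close: fully open they stand 13 mm farther back than shut.
Start: joints at [-1.471, 0.276, 1.505, -0, 1.361, -0.121], TCP at [0.126, -0.561, 0.245] pointing down, gripper open.
Joint ranges: [-2.89, 2.89], [-0.75, 2.08], [0.22, 2.7], [-1.18, 4.32], [0.11, 2.71], [-2.7, 2.7]. Speed limits (rad/s): [2.57, 2.57, 3.14, 3.14, 3.14, 3.14].

INTERFACE

Orientations are given as a unit quaternion [w, x, y, z].
In Python, from rig import manip, eyes gives the robot as it stands.
- The arm moves only by the shell command python3 -m creep 'ROWS' [FORCE]. ROWS is JSON, a list of rows, each a list of 5 numbers: the opening, from 0 (shut) to 1 (fully open), then the shift along the tool's x, y, z normalised to -1 to 1, where 1 is 0.5 m, then the turn about the tool's z normalised to -1 to 1, where 1 is 360 degrees. In form: [[fingers, dx, dy, dz, spin], ...]. A call has 1 to 10 rows; each row is the pose to reach, as a shift and turn from the pose commanded when the call began, along the tool's axes at that moment, turning the shorter way round; what a row does not reach only later rows make up. A row lasts 1/10 s, in which the tool goes at most 50 mm and 8.59 degrees, less where a joint would pass 70% of its speed; a pose out of reach is approached as far as the arm can. A call with a number of a shift or a turn outside -1 to 1 is refused whole. A call with a gripper value outside its range is refused whole. The fingers move at their own pace and stop on an object; FORCE is the grip in N (left out, the last holds). Time passes only in rows, so rows that repeat a pose let the fingers close. It gives the time, the measured TCP pose, the force, the opening and the grip force at its end, in the units of the state.
- manip.get_state(): the state, without advancing time (a new reading comes with each control period).
- eyes.get_image(name): name is "scene" or "top"; returns a dict with "frame" (400x640x3 uint8, red, green, blue), "fx", "fy", "cx", "cy" (pixels), "k1" (the pictures are not rectified: a ray, as slopes to the right and down, at radius r is drawn at 1 + k1 r^2 times it, then the intrinsics apply), "R" (3x3) and "t" (3): a world point X has camera coordinates R X + t. Camera axes: x right, y down, z forward; pixel columns grow to the right and rows downward; lengths in m; the calibration is good to about 2 mm. A picture is of the moment at which its call begins. There is no depth.
- manip.sign_off(): hands the job in; it is judged then, once.
Trained networks look in the newest picture that a camera, given by its name, has taken for a name from the list of things; names that differ only in an ending like _2 or _b are one class to them, and where a whole thing is asked for, a point or a joint stands for the part that bears it (a point fixed in the world has none). Each returns a list of dicts, best first, with "confidence" (0 to 1); they miss things now and then, are a little off and sometimes report something else, mostly with a low value. They report only what shows in the picture. A call takes as long as a camera call.
- eyes.regions_of(camera, label): "mask" (400x640 bool, what is visible of it) and "bbox" ([left, top, right, bottom] in pixels, round what is visible of it).
- eyes.place_of(camera, label): "centre" ([column, row] in pixels: a listed point, or the origin of a listed thing).
The state is a dict: "clock": time; "qpos": joint angles; "qd": joint speeds; "effort": joint torques, N m; "position": TCP position; "ee_rot": TCP orientation; "contact_force": force on the tool from outside, world axes, zero at the start; "moment": the same for the moment, N m; "width": finger opening in m; "gripper_force": force on a finger pad.
Only numpy, scipy, OpenCV 4.12 (cv2) and the standard library are available. Lean on these libraries where they do the work, as an engineer would, in place of code of your own. Each camera call takes 0.05 s, during which the arm holds its last target. There are 200 camera calls.

## Working session

There is one attempt and no reset: what is moved stays moved. The work goes in short steps, Python scripts to look and compute and a shell command to move; the robot and the scene stay as the last step left them, time stands still between calls to the robot, and variables do not carry over. Pictures are saved under pics/ and viewed, at most 10 in all, crops included, and the job is handed in when it is done.

```bash
mkdir -p pics
cat > h.py <<'E'
import numpy as np,cv2
from rig import manip,eyes
def cam(n,save=None):
    d=eyes.get_image(n); 
    if save: cv2.imwrite('pics/'+save,cv2.cvtColor(np.array(d["frame"]),cv2.COLOR_RGB2BGR))
    d["R"]=np.array(d["R"]);d["t"]=np.array(d["t"]);return d
def ray(d,px):
    a=np.array([(px[0]-d["cx"])/d["fx"],(px[1]-d["cy"])/d["fy"]]);u=a.copy()
    for _ in range(20):u=a/(1+d["k1"]*(u@u))
    v=d["R"].T@np.array([u[0],u[1],1]);return -d["R"].T@d["t"],v/np.linalg.norm(v)
def atz(d,px,z):
    o,v=ray(d,px);return o+v*(z-o[2])/v[2]
def tri(d1,p1,d2,p2):
    o1,v1=ray(d1,p1);o2,v2=ray(d2,p2)
    s=np.linalg.lstsq(np.stack([v1,-v2],1),o2-o1,rcond=None)[0]
    a=o1+s[0]*v1;b=o2+s[1]*v2;return (a+b)/2,np.linalg.norm(a-b)
def proj(d,X):
    c=d["R"]@np.array(X)+d["t"];u=c[:2]/c[2];u=u*(1+d["k1"]*(u@u));return np.array([u[0]*d["fx"]+d["cx"],u[1]*d["fy"]+d["cy"]])
E
python3 - <<'E'
from h import *
np.set_printoptions(precision=4,suppress=True)
D={}
for n in("scene","top"):
    D[n]=cam(n,n+'0.png');print(n,-D[n]["R"].T@D[n]["t"],D[n]["R"][2])
for l in "filter_box flap flap_bar flap_hinge light_panel bottle_a pot stopper carton beaker spoon".split():
    P={}
    for n in D:
        r=eyes.place_of(n,l);P[n]=r;print(l,n,[(np.round(x["centre"],1).tolist(),round(x["confidence"],2)) for x in r[:4]],[atz(D[n],x["centre"],0)[:2].round(3).tolist() for x in r[:4]])
    if P["scene"] and P["top"]:print('  tri',*tri(D["scene"],P["scene"][0]["centre"],D["top"],P["top"][0]["centre"]))
s=manip.get_state();print(s["clock"],s["position"],s["ee_rot"],s["width"])
E
```

```text
scene [ 1.0779 -0.5686  1.042 ] [-0.449   0.4567 -0.768 ]
top [ 0.4701 -0.027   1.175 ] [ 0.0519  0.0149 -0.9985]
filter_box scene [([350.2, 202.7], 0.7)] [[0.585, 0.101]]
filter_box top [([280.1, 181.3], 0.93)] [[0.586, 0.084]]
  tri [0.5885 0.0871 0.0143] 0.011443675995806856Traceback (most recent call last):
  File "<stdin>", line 9, in <module>
ValueError: it knows: beaker, blank, bottle, carton, filter, filter_box, filter_window, flap_bar, flap_hinge, light_panel, pot, spoon, stopper
```

```bash
python3 - <<'E'
from h import *
np.set_printoptions(precision=4,suppress=True)
D={}
for n in("scene","top"):
    D[n]=cam(n)
for l in "flap_bar flap_hinge light_panel bottle pot stopper carton beaker spoon".split():
    P={}
    for n in D:
        r=eyes.place_of(n,l);P[n]=r;print(l,n,[(np.round(x["centre"],1).tolist(),round(x["confidence"],2)) for x in r[:4]],[atz(D[n],x["centre"],0)[:2].round(3).tolist() for x in r[:4]])
    if P["scene"] and P["top"]:print('  tri',*tri(D["scene"],P["scene"][0]["centre"],D["top"],P["top"][0]["centre"]))
s=manip.get_state();print(s["clock"],s["position"],s["ee_rot"],s["width"])
# masks of panel, bar
for n in D:
  for l in("flap_bar","light_panel"):
    for r in eyes.regions_of(n,l)[:1]:
        m=np.array(r["mask"]).astype(np.uint8);print(n,l,r["confidence"],r["bbox"],cv2.minAreaRect(cv2.findNonZero(m)))
E
python3 -c "
import cv2,numpy as np
for n in('scene','top'):
    i=cv2.imread(f'pics/{n}0.png');print(i.shape)"
```

```text
flap_bar scene [([339.9, 190.0], 0.98)] [[0.524, 0.118]]
flap_bar top [([299.6, 170.0], 0.96)] [[0.617, 0.033]]
  tri [0.5992 0.0256 0.141 ] 0.0006622704592127443
flap_hinge scene [([360.5, 171.2], 0.83), ([306.0, 189.7], 0.6)] [[0.519, 0.234], [0.44, 0.04]]
flap_hinge top [([249.6, 176.3], 0.73)] [[0.598, 0.166]]
  tri [0.5833 0.1448 0.1179] 0.0045451968900041394
light_panel scene [([208.9, 259.0], 0.95), ([401.2, 219.2], 0.73)] [[0.422, -0.355], [0.748, 0.163]]
light_panel top [([443.6, 247.2], 0.69)] [[0.421, -0.349]]
  tri [ 0.4192 -0.3521 -0.0061] 0.0039245781276775514
bottle scene [([403.8, 218.4], 0.8), ([182.4, 245.7], 0.69), ([386.7, 237.5], 0.6)] [[0.752, 0.172], [0.324, -0.384], [0.757, 0.075]]
bottle top [([279.2, 116.8], 0.94), ([245.6, 122.1], 0.84), ([462.8, 284.8], 0.67)] [[0.759, 0.091], [0.743, 0.181], [0.324, -0.398]]
  tri [0.7597 0.0998 0.0732] 0.04791168027410808
pot scene [([313.8, 274.4], 0.8)] [[0.683, -0.172]]
pot top [([375.1, 145.9], 0.93)] [[0.685, -0.167]]
  tri [ 0.6837 -0.1691 -0.0028] 0.005979370153038818
stopper scene [([241.7, 285.9], 0.5), ([308.0,
[... 715 characters left out ...]
259 -0.5611  0.2453] [0.     0.9939 0.1102 0.    ] 0.08501763026001578
scene flap_bar 0.61 [312.7, 158.8, 390.1, 222.4] ((349.91571044921875, 186.1348419189453), (70.38385772705078, 42.293922424316406), 32.0053825378418)
scene light_panel 0.89 [160.6, 199.3, 230.8, 278.7] ((203.54026794433594, 243.34739685058594), (53.43938064575195, 78.49241638183594), 52.92692565917969)
top flap_bar 0.66 [240.4, 128.7, 311.2, 216.3] ((276.1832580566406, 175.5614776611328), (85.26380920410156, 65.6965103149414), 84.92039489746094)
top light_panel 0.69 [411.1, 234.4, 518.6, 268.9] ((463.4810485839844, 251.1864776611328), (34.293052673339844, 102.97216033935547), 88.66777801513672)
(400, 640, 3)
(400, 640, 3)
```

View pics/scene0.png

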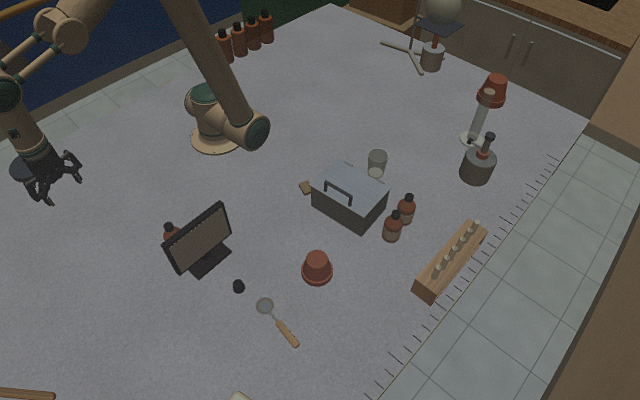

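View pics/top0.png

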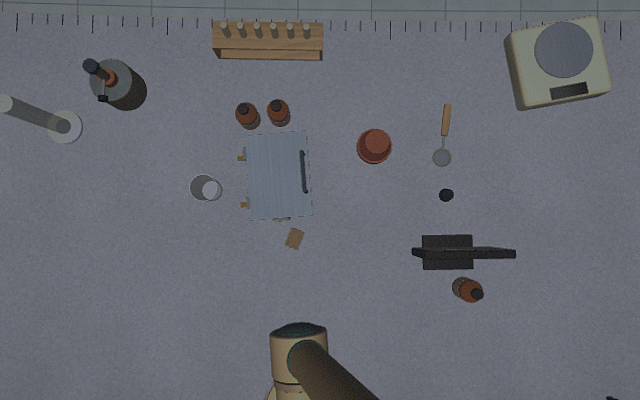

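The scene view shows the box with its bar at about (338,192), and the panel's face turned towards this camera at (200,240). The top view shows the bar from (302,151) to (306,192), the panel at (463,252) and its foot at (447,252). I'll enlarge both so I can read the yaw accurately.

Run:
```python
import cv2,numpy as np
s=cv2.imread('pics/scene0.png');t=cv2.imread('pics/top0.png')
def c(i,x,y):return cv2.resize(i[y:y+94,x:x+125],(400,300),interpolation=cv2.INTER_CUBIC)
o=np.vstack([np.hstack([c(t,215,128),c(s,290,145)]),np.hstack([c(t,400,205),c(s,140,195)])])
cv2.imwrite('pics/comp.png',cv2.convertScaleAbs(o,alpha=1.5,beta=20))
```

```text
(no output)
```

View pics/comp.png

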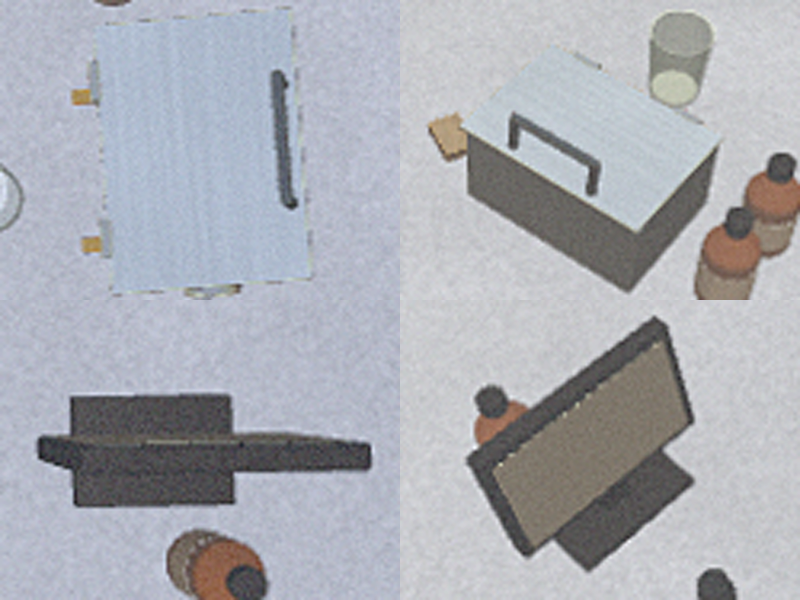

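The flap corners, the bar's ends, the panel's foot and the case corners are all clear in the crop. I'll fit box and panel poses to them.

Run:
```python
from h import *
from scipy.optimize import least_squares
np.set_printoptions(precision=4,suppress=True)
D={n:cam(n) for n in("top","scene")}
T=lambda x,y:("top",np.array([215+x/3.2,128+y/3.2]))
S=lambda x,y:("scene",np.array([290+(x-400)/3.2,145+y/3.2]))
T2=lambda x,y:("top",np.array([400+x/3.2,205+(y-300)/3.2]))
S2=lambda x,y:("scene",np.array([140+(x-400)/3.2,195+(y-300)/3.2]))
# flap local: x, dist from hinge toward free edge d, height n
def fp(p,x,d,n):
    X,Y,w,th=p[:4];y=.071-d*np.cos(th)+n*np.sin(th);z=.101+d*np.sin(th)+n*np.cos(th)
    return [X+x*np.cos(w)-y*np.sin(w),Y+x*np.sin(w)+y*np.cos(w),z]
obs=[(T(96,24),.103,'h',.006),(T(292,10),.103,'f',.006),(T(313,277),-.103,'f',.006),(T(111,294),-.103,'h',.006),
(T(278,76),.042,.14,.048),(T(290,202),-.042,.14,.048),
(S(464,128),-.103,'f',.006),(S(553,44),-.103,'h',.006),(S(719,138),.103,'h',.006),(S(640,230),.103,'f',.006),
(S(514,117),-.042,.14,.046),(S(597,163),.042,.14,.046)]
def res(p):
    r=[]
    for (c,px),x,d,n in obs:
        d={'h':p[4]-.152,'f':p[4]}.get(d,d);r+=list(proj(D[c],fp(p,x,d,n))-px)
    return r
f=least_squares(res,[.588,.087,.1,.0,.147],loss='soft_l1');print(f.x,np.round(f.fun,1))
p=f.x
print('bar',fp(p,0,.14,.044),'hinge',fp(p,0,0,0),'yaxis',[-np.sin(p[2]),np.cos(p[2])])
def pp(p,x,y,z):return [p[0]+x*np.cos(p[2])-y*np.sin(p[2]),p[1]+x*np.sin(p[2])+y*np.cos(p[2]),z]
# panel: x axis = -world x approx; y axis = -world y
ob=[(T2(70,396),-.03,'+',.01),(T2(231,394),-.03,'-',.01),(S2(692,484),-.03,'-',.01) if 0 else (S2(590,569),-.03,'-',.01)]
ob=[(T2(70,396),-.03,'w',.01),(T2(231,394),-.03,'-w',.01),
(S2(592,569),-.03,'w',.01) ,(S2(692,484),-.03,'-w',.01)]
# in scene the left side = robot? decide by fit over both
best=None
for sg in(1,-1):
  def r2(q):
    r=[]
    for (c,px),x,w,z in ob:
        y=(q[3] if w=='w' else -q[3])*(sg if c=="scene" else 1)*1
        r+=list(proj(D[c],pp(q,x,-y if 1 else y,z))-px)
    for (c,px),y,z in[(S2(470,460),1,.185),(S2(660,320),-1,.185),(S2(693,424),-1,.035),(S2(528,556),1,.035)]:
        r+=list(proj(D[c],pp(q,0,.1*y*-1*s2,z))-px)
    return r
  for s2 in(1,-1):
    f=least_squares(r2,[.42,-.352,np.pi,.05],loss='soft_l1');print(sg,s2,f.cost,f.x,np.round(f.fun,1))
```

```text
[0.5908 0.0828 0.097  0.0403 0.1513] [-0.9 -0.4  0.  -1.4 -0.   0.1  0.3 -0.3  0.2  0.5 -0.8 -2.8 -2.5 -1.1
 -1.  -1.2  1.1 -0.9 -1.8  0.6  0.4  0.6 -2.2 -0.1]
bar [np.float64(0.5973034633598545), np.float64(0.016044591558985646), np.float64(0.15061098948083132)] hinge [np.float64(0.5839260813380127), np.float64(0.15350656947642485), np.float64(0.101)] yaxis [np.float64(-0.09685938458620738), np.float64(0.9952980757630254)]
1 1 153.15594016381027 [ 0.4273 -0.3582  0.0469  0.0021] [ 27.8  21.5 -24.2  22.2   1.6 -25.2 -28.6   0.4   1.4   4.4   2.    1.5
   0.7  -0.3  -0.8   2.6]
1 -1 99.19030161185493 [ 0.4223 -0.3563  3.1624 -0.0493] [ 44.7   0.3 -43.9   0.8   0.8  -4.4  -4.2   0.8   0.4   2.2   2.1   0.6
   0.7  -1.1  -1.8   0.5]
-1 1 394.48417690375584 [ 0.4252 -0.3558  3.1909  0.0635] [  0.4  -0.2  -0.6  -0.9  -1.7  -0.5   0.   -2.2  61.6 -43.2 -57.5  47.1
 -52.   42.9  52.4 -42.4]
-1 -1 9.274478945492147 [ 0.4234 -0.3561  3.1763  0.0638] [ 0.5  0.1 -0.2  0.1 -2.6 -0.8 -0.2 -2.3  1.   2.7  2.1  0.5  0.7 -1.2
 -1.2  1. ]
```

```bash
cat > go.py <<'E'
from h import *
import sys
from scipy.spatial.transform import Rotation as Ro
s=manip.get_state();w,x,y,z=s["ee_rot"];R=Ro.from_quat([x,y,z,w]).as_matrix()
yaw=np.arctan2(R[1,0],R[0,0]);print('t',round(s["clock"],2),'pos',np.round(s["position"],4),'yaw',yaw.round(4),'q',np.round(s["qpos"],2),'F',np.round(s["contact_force"],1),'w',s["width"],s["gripper_force"])
for a in sys.argv[1:]:
    v=eval(a);d=R.T@(np.array(v[:3])-np.array(s["position"]))/.5
    sp=-((v[3]-yaw+np.pi)%(2*np.pi)-np.pi)/(2*np.pi);print(a,np.round(d,4).tolist(),round(sp,4))
E
python3 -m creep '[[1,0.6,-0.46,0,0],[1,0.6,-0.46,0,0],[1,0.6,-0.46,0,0],[1,0.6,-0.46,0,0],[1,0.6,-0.46,0,0],[1,0.6,-0.46,0,0],[1,0.6,-0.46,0,0],[1,0.6,-0.46,0,0]]' 40
python3 go.py '(.597,.016,.245,.097)' '(.597,.016,.2,.097)'
```

```text
clock: 2.3
position: [0.3698, -0.2679, 0.2456]
ee_rot: [-0.0, 0.994, 0.111, 0.001]
contact_force: [0.4, -0.5, -0.0]
width: 0.0853
gripper_force: 0.0
t 2.3 pos [ 0.3698 -0.2679  0.2456] yaw 0.2232 q [-0.78  0.1   1.74  0.    1.31  0.57] F [ 0.4 -0.5 -0. ] w 0.08528753676502816 0.0
(.597,.016,.245,.097) [0.5688, -0.4533, 0.0022] 0.0201
(.597,.016,.2,.097) [0.5686, -0.4532, 0.0922] 0.0201
```

```bash
python3 -m creep '[[1,0.57,-0.453,0,0.02],[1,0.57,-0.453,0,0.02],[1,0.57,-0.453,0,0.02],[1,0.57,-0.453,0,0.02],[1,0.57,-0.453,0,0.02],[1,0.57,-0.453,0,0.02],[1,0.57,-0.453,0,0.02],[1,0.57,-0.453,0,0.02],[1,0.57,-0.453,0.06,0.02],[1,0.57,-0.453,0.06,0.02]]'
python3 - <<'E'
from h import *
t=cam('top');s=cam('scene')
f=lambda d,x,y:cv2.resize(cv2.cvtColor(np.array(d["frame"])[y:y+110,x:x+110],cv2.COLOR_RGB2BGR),(400,400),interpolation=cv2.INTER_CUBIC)
cv2.imwrite('pics/a.png',cv2.convertScaleAbs(np.hstack([f(t,240,115),f(s,290,110)]),alpha=1.5,beta=20))
E
python3 go.py '(.597,.016,.145,.097)'
```

```text
clock: 3.3
position: [0.5943, 0.013, 0.2117]
ee_rot: [-0.0, 0.999, 0.048, -0.004]
contact_force: [-1.3, 0.4, -0.1]
width: 0.0851
gripper_force: 0.0
t 3.4 pos [0.596 0.012 0.215] yaw 0.0947 q [-0.1   0.33  1.51 -0.    1.31  1.38] F [0.3 0.1 1.2] w 0.08588631429791559 0.0
(.597,.016,.145,.097) [0.0031, -0.0077, 0.1399] -0.0004
```

View pics/a.png

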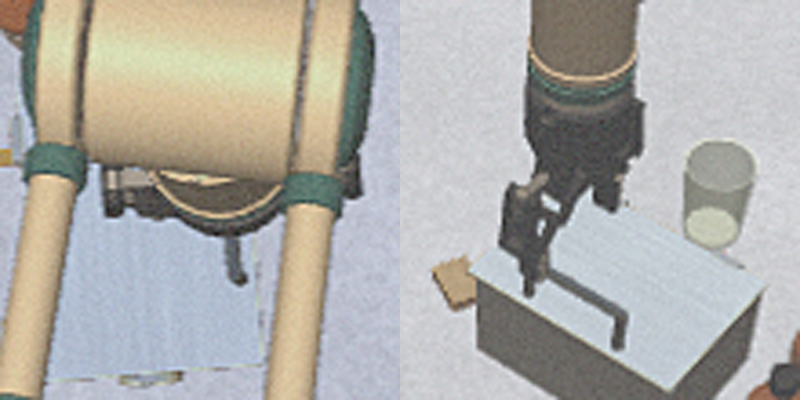

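The scene crop shows the fingers open on either side of the bar's line (bar mid about (575,285) in the crop). I'll go down and close on it.

```bash
python3 -m creep '[[1,0.003,-0.008,0.07,0],[1,0.003,-0.008,0.14,0],[1,0.003,-0.008,0.14,0],[0,0.003,-0.008,0.14,0],[0,0.003,-0.008,0.14,0],[0,0.003,-0.008,0.14,0],[0,0.003,-0.008,0.14,0],[0,0.003,-0.008,0.14,0],[0,0.003,-0.008,0.14,0],[0,0.003,-0.008,0.14,0]]' 40
python3 go.py
```

```text
clock: 4.4
position: [0.5981, 0.0184, 0.1454]
ee_rot: [-0.002, 0.999, 0.047, 0.0]
contact_force: [1.0, 6.1, -1.1]
width: 0.0084
gripper_force: 38.9
t 4.4 pos [0.5981 0.0184 0.1454] yaw 0.0948 q [-0.09  0.38  1.61  0.    1.15  1.39] F [ 1.   6.1 -1.1] w 0.008447405979211231 38.86914253234863
```

```bash
python3 -m creep '[[0,0,-0.012,-0.03,0],[0,0,-0.027,-0.057,0],[0,0,-0.045,-0.082,0],[0,0,-0.065,-0.105,0],[0,0,-0.087,-0.126,0],[0,0,-0.112,-0.145,0],[0,0,-0.112,-0.145,0]]' 40
python3 go.py
```

```text
clock: 5.1
position: [0.5925, 0.0743, 0.2194]
ee_rot: [-0.0, 0.999, 0.048, 0.001]
contact_force: [1.8, 3.5, -3.4]
width: 0.0083
gripper_force: 39.6
t 5.1 pos [0.5925 0.0743 0.2194] yaw 0.0968 q [0.01 0.32 1.5  0.   1.32 1.48] F [ 1.8  3.5 -3.4] w 0.008321119590113958 39.55701291561127
```

```bash
python3 -m creep '[[0,0,-0.026,-0.015,0],[0,0,-0.054,-0.028,0],[0,0,-0.083,-0.038,0],[0,0,-0.113,-0.045,0],[0,0,-0.164,-0.05,0],[0,0,-0.215,-0.045,0],[0,0,-0.260,-0.034,0],[0,0,-0.260,-0.034,0]]' 40
python3 go.py
```

```text
clock: 5.9
position: [0.5796, 0.2054, 0.2363]
ee_rot: [-0.002, 0.999, 0.049, 0.001]
contact_force: [-0.5, 3.6, 5.7]
width: 0.0087
gripper_force: 40.5
t 5.9 pos [0.5796 0.2054 0.2363] yaw 0.0979 q [0.23 0.34 1.43 0.   1.37 1.7 ] F [-0.5  3.6  5.7] w 0.008726918320859683 40.523977875709534
```

```bash
python3 -m creep '[[0.35,0,0,0,0],[0.35,0,0,0,0],[0.35,0,0,0,0],[0.35,0,0,0,0],[0.35,0,0,-0.1,0],[0.35,0,0,-0.2,0],[0.35,0,0,-0.2,0]]' 40
python3 go.py '(.42,-.2,.335,1.668)' '(.591,.083,.335,1.668)'
```

```text
clock: 6.6
position: [0.5832, 0.2018, 0.3426]
ee_rot: [-0.001, 0.999, 0.047, 0.007]
contact_force: [-0.2, 0.3, -0.2]
width: 0.0297
gripper_force: 0.0
t 6.6 pos [0.5832 0.2018 0.3426] yaw 0.0942 q [ 0.22  0.3   1.24 -0.    1.59  1.7 ] F [-0.2  0.3 -0.2] w 0.029738999126755893 0.0
(.42,-.2,.335,1.668) [-0.4007, 0.7694, 0.0082] -0.2505
(.591,.083,.335,1.668) [-0.007, 0.2381, 0.0146] -0.2505
```

```bash
python3 -m creep '[[0.35,-0.4,0.77,0,-0.25],[0.35,-0.4,0.77,0,-0.25],[0.35,-0.4,0.77,0,-0.25],[0.35,-0.4,0.77,0,-0.25],[0.35,-0.4,0.77,0,-0.25],[0.35,-0.4,0.77,0,-0.25],[0.35,-0.4,0.77,0,-0.25],[0.35,-0.4,0.77,0,-0.25],[0.35,-0.4,0.77,0,-0.25],[0.35,-0.4,0.77,0,-0.25]]'
python3 - <<'E'
from h import *
t=cam('top','t1.png');s=cam('scene','s1.png')
f=lambda d,x,y:cv2.resize(cv2.cvtColor(np.array(d["frame"])[y:y+110,x:x+110],cv2.COLOR_RGB2BGR),(400,400),interpolation=cv2.INTER_CUBIC)
cv2.imwrite('pics/b.png',cv2.convertScaleAbs(np.hstack([f(t,220,115),f(s,290,110)]),alpha=1.7,beta=30))
P={}
for l in('filter','blank','filter_window','flap_hinge'):
  for n,d in(('top',t),('scene',s)):
    r=eyes.place_of(n,l);P[l,n]=r;print(l,n,[(np.round(x["centre"],1),round(x["confidence"],2)) for x in r[:3]])
    m=eyes.regions_of(n,l);print('   ',[(x["bbox"],round(x["confidence"],2)) for x in m[:2]])
  if P[l,'top'] and P[l,'scene']:print(' tri',tri(t,P[l,'top'][0]["centre"],s,P[l,'scene'][0]["centre"]))
c,sn=np.cos(.097),np.sin(.097)
for x in(-.035,.035):
  for z in(.006,.092):
    X=[.5908+x*c,.0828+x*sn,z];print(x,z,proj(t,X),proj(s,X))
E
python3 go.py
```

```text
clock: 7.6
position: [0.416, -0.2031, 0.3345]
ee_rot: [0.0, 0.743, 0.669, -0.001]
contact_force: [0.4, 1.4, 0.6]
width: 0.03
gripper_force: 0.0
filter top [(array([280.2, 165. ]), 0.86)]
    [([254.2, 159.1, 301.6, 168.1], 0.76)]
filter scene [(array([355.5, 215.4]), 0.78)]
    [([352.5, 194.1, 369.4, 211.9], 0.67)]
 tri (array([ 0.62869952,  0.08364689, -0.01227134]), np.float64(0.007067216176630652))
blank top [(array([283.7, 193.7]), 0.53), (array([285.3, 180.9]), 0.16)]
    [([255.9, 186.9, 303.0, 192.7], 0.74)]
blank scene [(array([339.9, 202.8]), 0.65)]
    [([331.2, 179.5, 354.3, 201.3], 0.66)]
 tri (array([ 0.55598842,  0.0771748 , -0.00517414]), np.float64(0.0076299352155649175))
filter_window top [(array([278.8, 164.8]), 0.65)]
    [([429.0, 104.7, 451.5, 163.1], 0.72), ([254.8, 160.7, 300.6, 169.2], 0.51)]
filter_window scene [(array([355.5, 203.8]), 0.62)]
    [([352.4, 190.7, 367.3, 211.5], 0.64)]
 tri (array([0.62238862, 0.08282992, 0.04388371]), np.float64(0.0045592379369725055))
flap_hinge top [(array([247.2, 175.7]), 0.62)]
    [([210.5, 121.4, 251.3, 219.4], 0.8)]
flap_hinge scene [(array([362.3, 173.2]), 0.88), (array([340.1, 204. ]), 0.35)]
    [([337.5, 120.3, 397.1, 187.1], 0.86)]
 tri (array([0.58589633, 0.15270378, 0.10454228]), np.float64(0.005076380730006738))
-0.035 0.006 [281.46687101 192.37561597] [339.3409781  200.43925497]
-0.035 0.092 [278.33775325 189.7413781 ] [340.47987337 183.3173922 ]
0.035 0.006 [279.54383344 166.12368984] [356.78380122 210.89372005]
0.035 0.092 [276.27140576 161.42788903] [358.88955625 193.95575254]
t 8.5 pos [ 0.4177 -0.2004  0.3348] yaw 1.4637 q [-0.6   0.06  1.55 -0.    1.52 -0.49] F [ 0.7 -0.3 -0.5] w 0.030009387344930326 0.0
```

View pics/b.png

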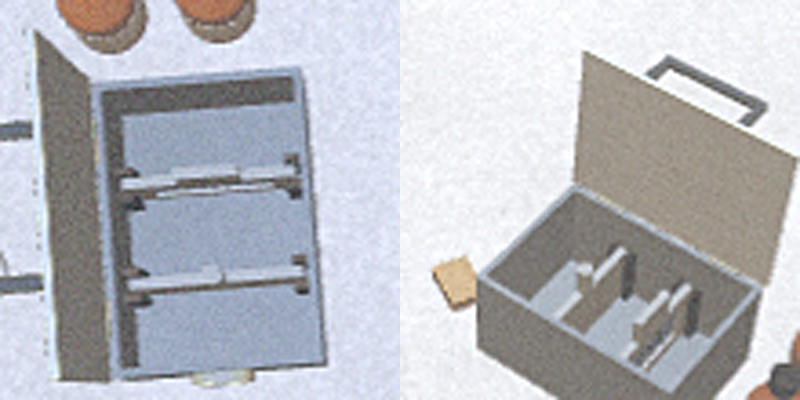

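In the top crop the filter (flat tab) is in the far slot, with the tab at about (277,163) in the full frame. The blank with its stud is in the near slot. The model predicts (276,161) for the tab, and the flap stands upright.

```bash
python3 go.py '(.625,.086,.335,1.668)' '(.625,.086,.2,1.668)'
```

```text
t 8.5 pos [ 0.4177 -0.2004  0.3348] yaw 1.4637 q [-0.6   0.06  1.55 -0.    1.52 -0.49] F [ 0.7 -0.3 -0.5] w 0.030009387344930326 0.0
(.625,.086,.335,1.668) [0.6139, 0.351, -0.0005] -0.0325
(.625,.086,.2,1.668) [0.6139, 0.351, 0.2695] -0.0325
```

```bash
python3 -m creep '[[0.7,0.614,0.351,0,-0.0325],[0.7,0.614,0.351,0,-0.0325],[0.7,0.614,0.351,0,-0.0325],[0.7,0.614,0.351,0,-0.0325],[0.7,0.614,0.351,0,-0.0325],[0.7,0.614,0.351,0,-0.0325],[0.7,0.614,0.351,0,-0.0325],[0.7,0.614,0.351,0,-0.0325],[0.7,0.614,0.351,0.1,-0.0325],[0.7,0.614,0.351,0.2,-0.0325]]'
python3 -m creep '[[0.7,0,0,0,0],[0.7,0,0,0,0]]'
python3 go.py '(.625,.086,.13,1.668)' '(.625,.086,.074,1.668)'
```

```text
clock: 9.5
position: [0.6261, 0.086, 0.2351]
ee_rot: [0.002, 0.672, 0.741, 0.001]
contact_force: [0.2, 0.4, -1.0]
width: 0.0598
gripper_force: 0.0
clock: 9.7
position: [0.6249, 0.0854, 0.2351]
ee_rot: [-0.0, 0.672, 0.74, -0.001]
contact_force: [0.6, 1.0, 1.2]
width: 0.0598
gripper_force: 0.0
t 9.7 pos [0.6249 0.0854 0.2351] yaw 1.6672 q [ 0.03  0.37  1.4  -0.    1.38 -0.07] F [0.6 1.  1.2] w 0.05979344540130279 0.0
(.625,.086,.13,1.668) [0.0013, 0.0006, 0.2101] -0.0001
(.625,.086,.074,1.668) [0.0013, 0.0007, 0.3221] -0.0001
```

```bash
python3 -m creep '[[0.7,0,0,0.08,0],[0.7,0,0,0.15,0],[0.7,0,0,0.21,0],[0.7,0,0,0.25,0],[0.7,0,0,0.29,0],[0.7,0,0,0.322,0],[0.7,0,0,0.322,0]]'
python3 - <<'E'
from h import *
t=cam('top');s=cam('scene')
f=lambda d,x,y:cv2.resize(cv2.cvtColor(np.array(d["frame"])[y:y+80,x:x+80],cv2.COLOR_RGB2BGR),(400,400),interpolation=cv2.INTER_CUBIC)
cv2.imwrite('pics/c.png',cv2.convertScaleAbs(np.hstack([f(t,240,125),f(s,315,145)]),alpha=1.7,beta=30))
E
python3 go.py
```

```text
clock: 10.4
position: [0.6272, 0.0855, 0.0755]
ee_rot: [0.001, 0.672, 0.74, 0.001]
contact_force: [-0.2, 1.0, 1.0]
width: 0.0596
gripper_force: 0.0
t 10.5 pos [0.6279 0.0856 0.0768] yaw 1.6673 q [ 0.03  0.49  1.61 -0.    1.03 -0.07] F [0.2 0.4 0.4] w 0.05981868809230536 0.0
```

View pics/c.png

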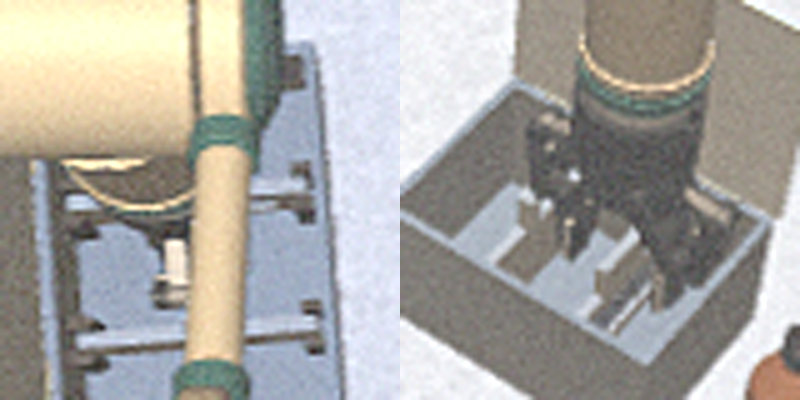

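The scene crop shows the fingers straddling the filter's tab at (615,275), with the blank's stud clear at (533,215). I'll close.

```bash
python3 -m creep '[[0,0,0,0,0],[0,0,0,0,0],[0,0,0,0,0],[0,0,0,0,0],[0,0,0,0,0],[0,0,0,0,0],[0,0,0,0,0]]' 60
python3 go.py
```

```text
clock: 11.2
position: [0.6258, 0.086, 0.0746]
ee_rot: [0.001, 0.672, 0.741, 0.001]
contact_force: [0.3, 0.5, 6.1]
width: 0.0071
gripper_force: 59.1
t 11.2 pos [0.6258 0.086  0.0746] yaw 1.6677 q [ 0.03  0.49  1.62 -0.    1.03 -0.07] F [0.3 0.5 6.1] w 0.007088377652113321 59.14635247889919
```

Gripped, with little side force. I'll lift slowly first, then higher.

```bash
python3 -m creep '[[0,0,0,-0.03,0],[0,0,0,-0.06,0],[0,0,0,-0.1,0],[0,0,0,-0.15,0],[0,0,0,-0.2,0],[0,0,0,-0.27,0],[0,0,0,-0.34,0],[0,0,0,-0.4,0],[0,0,0,-0.4,0]]' 60
python3 go.py '(.494,-.358,.275,1.61)'
```

```text
clock: 12.1
position: [0.6268, 0.0861, 0.2779]
ee_rot: [0.003, 0.672, 0.741, 0.003]
contact_force: [0.4, 0.0, -1.5]
width: 0.0072
gripper_force: 59.7
t 12.1 pos [0.6268 0.0861 0.2779] yaw 1.6679 q [ 0.03  0.34  1.32 -0.    1.47 -0.07] F [ 0.4  0.  -1.5] w 0.0072462779967801556 59.72188174724579
(.494,-.358,.275,1.61) [-0.8582, -0.3505, 0.0036] 0.0092
```

```bash
python3 -m creep '[[0,-0.08,-0.033,0,0],[0,-0.17,-0.07,0,0],[0,-0.26,-0.106,0,0.01],[0,-0.35,-0.143,0,0.01],[0,-0.44,-0.18,0,0.01],[0,-0.53,-0.216,0,0.01],[0,-0.62,-0.253,0,0.01],[0,-0.7,-0.286,0,0.01],[0,-0.78,-0.32,0,0.01],[0,-0.85,-0.35,0,0.01]]' 60
python3 go.py '(.4934,-.3537,.148,1.6055)'
```

```text
clock: 13.1
position: [0.4901, -0.3553, 0.2712]
ee_rot: [-0.002, 0.695, 0.719, -0.0]
contact_force: [-0.7, -0.0, -1.3]
width: 0.0073
gripper_force: 59.6
t 13.1 pos [ 0.4901 -0.3553  0.2712] yaw 1.604 q [-0.74  0.31  1.39 -0.    1.45 -0.78] F [-0.7 -0.  -1.3] w 0.007283469426778696 59.583635330200195
(.4934,-.3537,.148,1.6055) [0.0024, 0.0075, 0.2464] -0.0002
```

```bash
python3 -m creep '[[0,0.002,0.004,0.03,0],[0,0.002,0.004,0.08,0],[0,0.002,0.004,0.13,0],[0,0.002,0.004,0.18,0],[0,0.002,0.004,0.22,0],[0,0.002,0.004,0.25,0],[0,0.002,0.004,0.25,0],[0,0.002,0.004,0.25,0],[0,0.002,0.004,0.25,0]]' 60
python3 go.py '(.4934,-.3537,.148,1.6055)'
python3 - <<'E'
from h import *
t=cam('top');s=cam('scene')
f=lambda d,x,y:cv2.resize(cv2.cvtColor(np.array(d["frame"])[y:y+120,x:x+120],cv2.COLOR_RGB2BGR),(400,400),interpolation=cv2.INTER_CUBIC)
cv2.imwrite('pics/d.png',cv2.convertScaleAbs(np.hstack([f(t,395,170),f(s,150,180)]),alpha=1.7,beta=30))
for l in('filter','filter_window','light_panel'):
  P={n:eyes.place_of(n,l) for n in('top','scene')};print(l,{n:[(np.round(x["centre"],1).tolist(),round(x["confidence"],2)) for x in P[n][:2]] for n in P})
  if P['top'] and P['scene']:print(' tri',tri(t,P['top'][0]["centre"],s,P['scene'][0]["centre"]))
print(proj(s,[.4934,-.3537,.11]),proj(s,[.4234,-.3561,.11]))
E
```

```text
clock: 14.0
position: [0.4942, -0.3531, 0.1491]
ee_rot: [0.0, 0.695, 0.719, -0.0]
contact_force: [0.3, 0.2, -1.8]
width: 0.0072
gripper_force: 59.4
t 14.0 pos [ 0.4942 -0.3531  0.1491] yaw 1.605 q [-0.73  0.39  1.58 -0.    1.17 -0.77] F [ 0.3  0.2 -1.8] w 0.0071569685182502965 59.41132843494415
(.4934,-.3537,.148,1.6055) [-0.0011, -0.0016, 0.0023] -0.0001
filter {'top': [([452.2, 219.9], 0.58)], 'scene': [([219.3, 263.6], 0.79), ([277.5, 323.0], 0.37)]}
 tri (array([ 0.49117029, -0.35451436,  0.05736231]), np.float64(0.0009157506619618))
filter_window {'top': [([457.2, 219.8], 0.54)], 'scene': [([215.7, 254.0], 0.66), ([387.9, 239.9], 0.65)]}
 tri (array([ 0.49008965, -0.35294418,  0.10597662]), np.float64(0.0029951383821058978))
light_panel {'top': [([444.4, 247.1], 0.71)], 'scene': [([208.1, 258.7], 0.6)]}
 tri (array([ 0.4193043 , -0.35362214, -0.00240851]), np.float64(0.004949092029731044))
[216.48694652 254.14784476] [200.59565478 239.4856306 ]
```

View pics/d.png

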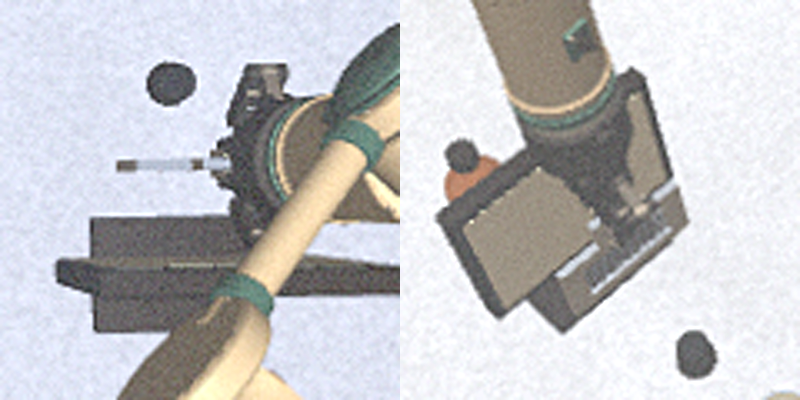

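The top crop shows the plate at (172,165), parallel to the foot's edge at (160,217). The scene crop shows it hanging in front of the lit face. The triangulated window point is about 70 mm in front of the face, at z ≈ 0.106.

```bash
python3 -m creep '[[0,0,0,0,0],[0,0,0,0,0],[0,0,0,0,0]]' 60; python3 -c "
from rig import manip
print(manip.sign_off())"
```

```text
clock: 14.7
position: [0.494, -0.3529, 0.1488]
ee_rot: [0.0, 0.695, 0.719, -0.0]
contact_force: [0.6, -0.4, -1.2]
width: 0.0073
gripper_force: 59.4
the job is handed in; nothing more can be done
None
```

I handed the job in at about 15 s: the flap stands open, the blanking plate is in its slot, and the filter is held upright about 70 mm before the lit face, square to it and centred; the hand-in gave no verdict.

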